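# Move the row of lenses from the check-in tray to the display rack in the same order

## Task

The four lenses in the grey check-in tray stand in their pick-up order: move them one at a time to the walnut display rack, one to a well, so that the row there runs in the same order from left to right (as seen from the robot). Seat each lens upright on its rear cap in its well before taking the next, without dropping it or tipping it over. Leave the folding camera, the orange filter case and the two quick-release plates where they lie.

Things in the scene. Friction and masses are not known exactly. Their poses are not given: they have to be found in the camera images.
- silver_lens_center (a point): centre of the all-silver prime lens (silver barrel, ribbed silver focus ring, silver front rim): a round barrel 57 mm in diameter, 64 mm tall overall, standing upright on its black rear cap (52 mm in diameter, 11 mm tall, the lowest part). The point lies on the lens axis half-way up, 32 mm above its underside; z points up along the axis out of the front glass. About 0.2 to 0.4 kg; take it by the barrel from above.
- red_lens_center (a point): centre of the black prime lens with a red front rim and a red band: a round barrel 58 mm in diameter, 74 mm tall overall, standing upright on its black rear cap (52 mm in diameter, 11 mm tall, the lowest part). The point lies on the lens axis half-way up, 37 mm above its underside; z points up along the axis out of the front glass. About 0.2 to 0.4 kg; take it by the barrel from above.
- green_lens_center (a point): centre of the white prime lens with a black rubber focus ring, a green front rim and a green band: a round barrel 57 mm in diameter, 70 mm tall overall, standing upright on its black rear cap (52 mm in diameter, 11 mm tall, the lowest part). The point lies on the lens axis half-way up, 35 mm above its underside; z points up along the axis out of the front glass. About 0.2 to 0.4 kg; take it by the barrel from above.
- yellow_lens_center (a point): centre of the grey prime lens with a black rubber focus ring, a yellow front rim and a yellow band: a round barrel 55 mm in diameter, 60 mm tall overall, standing upright on its black rear cap (52 mm in diameter, 11 mm tall, the lowest part). The point lies on the lens axis half-way up, 30 mm above its underside; z points up along the axis out of the front glass. About 0.2 to 0.4 kg; take it by the barrel from above.
- checkin_tray: Grey check-in tray with black foam and end lips; holds the lenses at the start, one to a well, in any order; lies nearer or farther than the rack. Fixed slab 98 x 374 mm, top 17 mm up. Four wells in a row along y, 76 mm across, 5 mm deep (floor 12 mm up), at x = 0, y = +123, +41, -41, -123 mm: first to fourth from the robot's left (+y points to its left, within 0.2 rad). Origin: centre of the underside, on the counter.
- display_rack: Dark walnut display rack, chrome edges, a chrome ring round each well; empty at the start, the lenses go here. Fixed slab 98 x 344 mm, top 17 mm up. Four wells in a row along y, 76 mm across, 5 mm deep (floor 12 mm up), at x = 0, y = +123, +41, -41, -123 mm: first to fourth from the robot's left (+y points to its left, within 0.2 rad). Origin: centre of the underside, on the counter.
- folding_camera: bystander, not to be moved: brown bakelite folding camera, closed, lying flat, 93 x 128 x 36 mm, loose on the counter beside the racks; origin at the centre of its underside
- filter_case: bystander, not to be moved: flat orange plastic filter case, 88 x 88 x 23 mm, loose on the counter beside the racks; origin at the centre of its underside
- plate_left: bystander, not to be moved: stainless steel tripod quick-release plate on the robot's left, 50 x 44 x 11 mm, loose on the counter; origin at the centre of its underside
- plate_right: bystander, not to be moved: stainless steel tripod quick-release plate on the robot's right, 50 x 44 x 11 mm, loose on the counter; origin at the centre of its underside
Things that resemble listed ones, but are neither listed nor needed, are in the scene too. Leave any purple look-alike of the part that bears red_lens_center alone.

How it is judged:
By the outcome, as a careful person would: the job done as asked, in the order asked, and still so for the second after the job is handed in, with the robot touching nothing.
It also fails if it takes over 96 s, if anything falls off the work surface, if the arm or the gripper's body presses on something with over 40 N, if the wrist force passes 120 N, or if a joint passes its speed limit or range.

## Robot

A 6-joint arm with a two-finger parallel gripper is mounted at the origin on the work surface. World frame = base frame: x ahead of the robot, y to its left, z up, the work surface at z = 0. Lengths are in m, angles in rad, forces in N, time in s.
With the tool pointing down it reaches from about 0.25 to 0.725 m from the base axis. Payload 4 kg.
Tool frame: the origin (TCP) lies at the centre of the arm's flange, where the gripper is bolted on; the fingertips stand 173 mm ahead of it and the grasp point (between the pads) lies 155 mm ahead of it; z points along the fingers, y is the line along which they close (so a half turn about z gives the same grasp; the last joint's range is limited). The gripper opens to 85 mm and grips with 20 to 120 N. Pads are 22 mm wide; open, the fingers measure 114 mm over their backs; the gripper's body (76 mm by 85 mm) begins 54 mm behind the grasp point. The pads swing forward as they close: fully open they stand 13 mm farther back than shut.
Start: joints at [-1.198, 0.241, 0.005, 1.335, 0, 1.571], TCP at [0.182, -0.466, 0.405] pointing down, gripper open.
Joint ranges: [-2.72, 2.72], [-1.05, 1.87], [-1.09, 1.28], [-1.99, 2.15], [-1.42, 1.44], [-3.14, 3.14]. Speed limits (rad/s): [2.79, 2.79, 3.14, 3.14, 3.14, 3.14].

## Interface

Orientations are given as a unit quaternion [x, y, z, w].
In Python, from workcell import read_state, imaging, ticket gives the robot as it stands. The module is installed in compiled form; this text tells all that it offers.
- The arm moves only by the tool apply_moves, never from a script. Its argument "plan" is a list of rows, each a list of 4 numbers: the shift along the tool's x, y, z in m, then the turn about the tool's z in degrees. A call has 1 to 12 rows; each row shifts and turns the commanded pose from where the row before left it, along the tool's axes as they then stand; what a row does not reach is not made up. A row lasts 1/8 s, in which the tool goes at most 62.5 mm and 10.7 degrees, less where a joint would pass 70% of its speed; a pose out of reach is approached as far as the arm can. A call is refused whole if a number of a shift passes 0.0625 or a number of a turn 10.7, either way. A call with a gripper value outside its range is refused whole. "grip" is the closure, from 0 (fully open) to 1 (shut), set as the call begins (left out, the last holds). The fingers move at their own pace and stop on an object; "grip_force" is the grip in N (left out, the last holds). Time passes only in rows, so rows that do not move let the fingers close. It gives the time, the measured TCP pose, the force, the opening and the grip force at its end, in the units of the state.
- read_state(): the state, without advancing time (a new reading comes with each control period).
- imaging.grab_frame(name): name is "side" or "top"; returns a dict with "color" (400x640x3 uint8, red, green, blue), "z_map" (400x640 float32, m along the optical axis (not along the pixel's ray), 0 where there is no reading), "intrinsics" (3x3 intrinsics, pixels), "eye" and "orientation" of the camera in the world. Camera axes: x right, y down, z forward; pixel columns grow to the right and rows downward; lengths in m; the calibration is good to about 2 mm. A picture is of the moment at which its call begins.
- ticket.job_done(): hands the job in; it is judged then, once.
The state is a dict: "time": time; "joint_positions": joint angles; "joint_velocities": joint speeds; "tau": joint torques, N m; "tcp_pos": TCP position; "tool_rot": TCP orientation; "wrist_force": force on the tool from outside, world axes, zero at the start; "ft_torque": the same for the moment, N m; "gripper_width": finger opening in m; "grasp_force": force on a finger pad.
Only numpy, scipy, OpenCV 4.12 (cv2) and the standard library are available. Lean on these libraries where they do the work, as an engineer would, in place of code of your own. Each camera call takes 0.05 s, during which the arm holds its last target. There are 200 camera calls.

## Working session

There is one attempt and no reset: what is moved stays moved. The work goes in short steps, Python scripts to look and compute and a tool call to move; the robot and the scene stay as the last step left them, time stands still between calls to the robot, and variables do not carry over. Pictures are saved under pics/ and viewed, at most 14 in all, crops included, and the job is handed in when it is done.

Besides the shell and the picture viewer there is one more tool, called after "Call:" as name(argument=value, ...), one argument or row to a line, values as JSON. apply_moves: Moves the arm, as the interface text tells. Its arguments: {"type":"object","properties":{"plan":{"type":"array","items":{"type":"array","items":{"type":"number"}}},"grip":{"type":"number"},"grip_force":{"type":"number"}},"required":["plan"]}

```bash
mkdir -p pics
cat > h.py <<'E'
import numpy as np, cv2
from workcell import read_state, imaging, ticket
from scipy.spatial.transform import Rotation as R
def grab(n):
    f=imaging.grab_frame(n); return f
def cloud(f):
    K=f["intrinsics"]; z=f["z_map"]; v,u=np.mgrid[:z.shape[0],:z.shape[1]]
    p=np.stack([(u-K[0,2])/K[0,0]*z,(v-K[1,2])/K[1,1]*z,z],-1)
    o=np.asarray(f["orientation"]); M=o if o.shape==(3,3) else R.from_quat(o).as_matrix()
    return p@M.T+np.asarray(f["eye"])
E
python3 - <<'E'
from h import *
for n in("top","side"):
    f=grab(n); cv2.imwrite(f"pics/{n}0.png",f["color"][...,::-1]); print(n,f["eye"],f["orientation"],f["intrinsics"])
    np.savez(f"{n}0.npz",**f)
print(read_state())
E
```

```text
top [ 0.43907477 -0.01182218  1.19606116] [-0.69861903  0.71447948 -0.0276075   0.0262363 ] [[444.52608024   0.         320.67149107]
 [  0.         444.52608024 198.72426094]
 [  0.           0.           1.        ]]
side [ 0.44957573 -0.71206968  0.75426718] [ 0.92182224 -0.03435077  0.02104222 -0.38551395] [[423.282843     0.         315.92603778]
 [  0.         423.282843   205.97854523]
 [  0.           0.           1.        ]]
{'time': 0.1, 'joint_positions': array([-1.19801883e+00,  2.41341234e-01,  3.82137519e-03,  1.33519467e+00,
       -3.94529310e-05,  1.57076803e+00]), 'joint_velocities': array([-4.78093802e-05,  1.18287562e-03,  2.63590508e-03, -2.51946404e-04,
        2.62443199e-03, -1.17768073e-04]), 'tau': array([-2.41154721e-04, -3.73137689e+01,  2.53010148e+01,  1.08724041e-02,
        9.93775046e-06, -7.59988978e-06]), 'tcp_pos': array([ 0.18200618, -0.46542929,  0.40388552]), 'tool_rot': array([ 9.82676770e-01,  1.85325242e-01, -1.97104041e-04, -9.38837417e-04]), 'wrist_force': array([-0.16683542,  0.16612738,  0.57528504]), 'ft_torque': array([0.06605036, 0.01952984, 0.0295579 ]), 'grasp_force': 0.0, 'gripper_width': 0.08556919908702662}
```

View pics/top0.png

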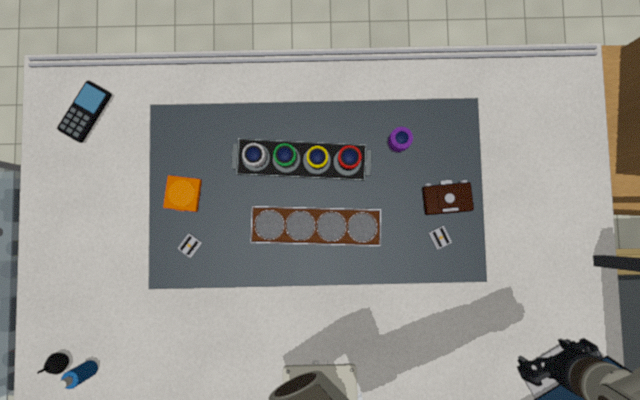

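View pics/side0.png

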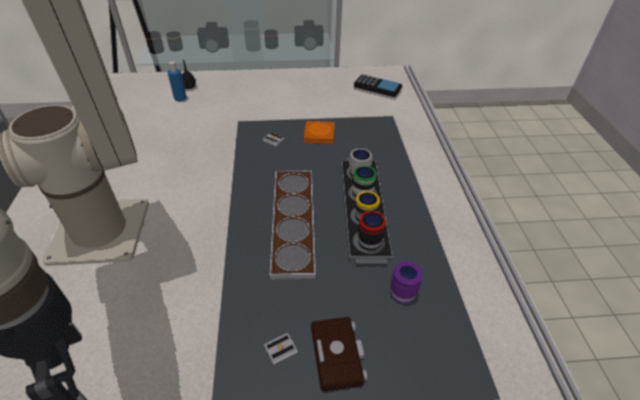

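The top view shows, left to right in the tray, silver (255,155), green (286,156), yellow (318,157) and red (349,157). The empty rack wells are at (270,225), (301,226), (331,227) and (363,227). The look-alike for red is the purple lens at (400,139), outside the tray, so I'll leave it. The camera, case and two plates are clear of the lanes.

Run:
```python
from h import *
f=dict(np.load("top0.npz")); P=cloud(f); hsv=cv2.cvtColor(f["color"],cv2.COLOR_RGB2HSV)
K=f["intrinsics"];M=R.from_quat(f["orientation"]).as_matrix()
def ray(uv,z):
    d=M@np.array([(uv[0]-K[0,2])/K[0,0],(uv[1]-K[1,2])/K[1,1],1]); return f["eye"]+d*(z-f["eye"][2])/d[2]
print("counter z",np.median(P[200:280,160:170,2]))
# lenses: raised region in tray, rim circle at top height
for n,uv,h in(("silver",(255,155),64),("green",(286,156),70),("yellow",(318,157),60),("red",(349,157),74)):
    m=np.zeros(P.shape[:2],np.uint8); u,v=uv; zt=.012+h/1000
    w=np.s_[v-24:v+24,u-18:u+18]; m[w]=(P[w][...,2]>zt-.012)&(P[w][...,2]<zt+.012)
    c=max(cv2.findContours(m,0,2)[0],key=cv2.contourArea); (a,b),r=cv2.minEnclosingCircle(c)
    q=P[m>0]; print(n,uv,"circ",(a,b),r,"ray",ray((a,b),zt).round(4),"diam",2*r*(f["eye"][2]-zt)/K[0,0],"cloud",((q.max(0)+q.min(0))/2).round(4),"ztop",np.percentile(q[:,2],90).round(4))
def rect(m,n):
    m=cv2.morphologyEx(m.astype(np.uint8),cv2.MORPH_CLOSE,np.ones((5,5)))
    c=max(cv2.findContours(m,0,2)[0],key=cv2.contourArea); box=cv2.boxPoints(cv2.minAreaRect(c))
    W=np.array([ray(b,.017) for b in box]); print(n,"corners\n",W.round(4),"centre",W.mean(0).round(4),"sides",np.linalg.norm(np.diff(W,axis=0),axis=1).round(3))
    e=max(np.diff(W,axis=0),key=np.linalg.norm); e=e*np.sign(e[1])/np.linalg.norm(e); print("yaw",np.arctan2(-e[0],e[1]))
    for y in(.123,.041,-.041,-.123): print((W.mean(0)+e*y)[:2].round(4))
w=np.zeros(P.shape[:2],bool); w[195:260,235:400]=1
rect(w&(P[...,2]>.009)&(P[...,2]<.03),"rack depth")
rect(w&(hsv[...,0]<20)&(hsv[...,1]>90),"rack brown")
# rings in rack
g=(hsv[...,1]<60)&(hsv[...,2]>90)&w
for c in cv2.findContours(cv2.morphologyEx(g.astype(np.uint8),cv2.MORPH_OPEN,np.ones((5,5))),0,2)[0]:
    if cv2.contourArea(c)>300: (a,b),r=cv2.minEnclosingCircle(c); print("well",a,b,r,ray((a,b),.017).round(4))
s=cv2.resize(f["color"][110:260,220:430,::-1],None,fx=3.5,fy=3.5,interpolation=2); cv2.imwrite("pics/crop.png",s)
```

```text
counter z 0.002019520785800699
silver (255, 155) circ (253.1116485595703, 153.89805603027344) 11.321683883666992 ray [0.6428 0.1544 0.076 ] diam 0.05705392286839695 cloud [0.6433 0.1555 0.0751] ztop 0.0807
green (286, 156) circ (284.28570556640625, 154.23809814453125) 11.311505317687988 ray [0.6391 0.0746 0.082 ] diam 0.05669727496037022 cloud [0.6409 0.0755 0.0807] ztop 0.0869
yellow (318, 157) circ (316.7826232910156, 156.3913116455078) 10.789790153503418 ray [ 0.6335 -0.0075  0.072 ] diam 0.05456770498087933 cloud [ 0.6336 -0.0068  0.0704] ztop 0.0767
red (349, 157) circ (348.9527587890625, 156.55905151367188) 11.606494903564453 ray [ 0.6288 -0.0887  0.086 ] diam 0.057966988807148415 cloud [ 0.6296 -0.0889  0.0846] ztop 0.0908
rack depth corners
 [[ 0.418   0.1745  0.017 ]
 [ 0.5159  0.1709  0.017 ]
 [ 0.4991 -0.1745  0.017 ]
 [ 0.4013 -0.1688  0.017 ]] centre [0.4586 0.0005 0.017 ] sides [0.098 0.346 0.098]
yaw -0.048774495247595244
[0.4645 0.1234]
[0.4606 0.0415]
[ 0.4566 -0.0404]
[ 0.4526 -0.1223]
rack brown corners
 [[ 0.4226  0.169   0.017 ]
 [ 0.5103  0.1658  0.017 ]
 [ 0.4939 -0.1688  0.017 ]
 [ 0.4063 -0.1637  0.017 ]] centre [0.4583 0.0006 0.017 ] sides [0.088 0.335 0.088]
yaw -0.04877018912698184
[0.4643 0.1234]
[0.4603 0.0415]
[ 0.4563 -0.0404]
[ 0.4523 -0.1223]
well 317.0 227.0 88.0228271484375 [ 0.4542 -0.0037  0.017 ]
```

View pics/crop.png

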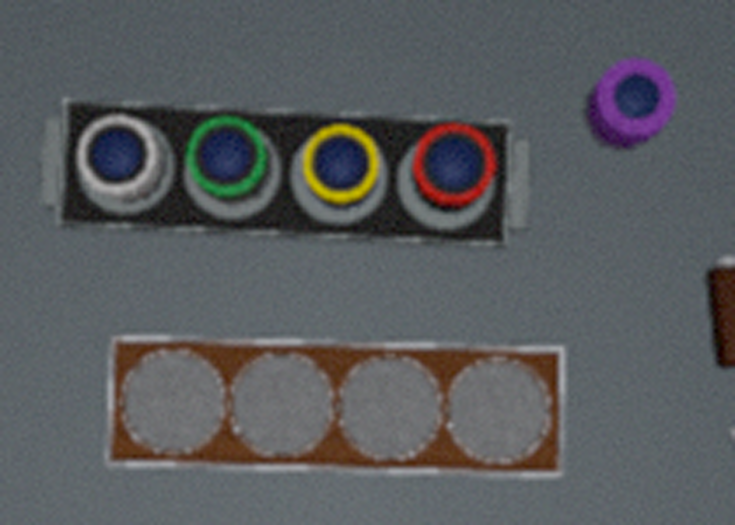

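The crop confirms the four tray lenses: silver (117,155), green (227,157), yellow (340,163) and red (453,165). The purple lens at (635,95) is outside the tray. Measured diameters, heights and the 82 mm spacing match the description. I'll grip across the row, because the 25 mm gaps between lenses are too tight for the fingers.

```bash
cat >> h.py <<'E'
def delta(x,y,z,s=None):  # z = grasp-point height; target tool-y heading -2.8deg
    s=s or read_state(); M=R.from_quat(s["tool_rot"]).as_matrix()
    d=np.array([x,y,z+.155])-s["tcp_pos"]
    print("tool shift mm",(M.T@d*1000).round(1),"heading y",np.degrees(np.arctan2(M[1,1],M[0,1])).round(2),"tilt",np.degrees(np.arccos(-M[2,2])).round(2),"t",s["time"])
E
python3 -c "
from h import *
delta(.643,.155,.2)"
```

```text
tool shift mm [ 655.3 -409.8   49.6] heading y -68.64 tilt 0.11 t 0.1
```

Call:
apply_moves(
  plan=[
    [0,0,0,-9.4],
    [0,0,0,-9.4],
    [0,0,0,-9.4],
    [0,0,0,-9.4],
    [0,0,0,-9.4],
    [0,0,0,-9.4],
    [0,0,0,-9.4],
    [0,0,0,0],
  ],
  grip=0,
  grip_force=50,
)

```text
time: 1.1
tcp_pos: [0.182, -0.4655, 0.4043]
tool_rot: [0.725, 0.689, 0.0, -0.001]
wrist_force: [0.1, 1.2, 1.0]
gripper_width: 0.0853
grasp_force: 0.0
```

```bash
python3 -c "
from h import *
delta(.643,.155,.15);print(read_state()['joint_positions'])"
```

```text
tool shift mm [643.3 428.4  99.7] heading y -2.95 tilt 0.06 t 1.1
[-1.19802372e+00  2.41010987e-01  4.34957587e-03  1.33523948e+00
 -1.02252406e-06  4.24290255e-01]
```

Call:
apply_moves(
  plan=[
    [0.04,0.0268,0,0],
    [0.04,0.0268,0,0],
    [0.04,0.0268,0,0],
    [0.04,0.0268,0,0],
    [0.04,0.0268,0,0],
    [0.04,0.0268,0,0],
    [0.04,0.0268,0,0],
    [0.04,0.0268,0,0],
    [0.04,0.0268,0,0],
    [0.04,0.0268,0,0],
    [0.04,0.0268,0,0],
    [0.04,0.0268,0,0],
  ],
)

```text
time: 2.6
tcp_pos: [0.5278, -0.0007, 0.4045]
tool_rot: [0.725, 0.688, -0.0, -0.0]
wrist_force: [0.6, -0.5, 0.0]
gripper_width: 0.085
grasp_force: 0.0
```

Call:
apply_moves(
  plan=[
    [0.04,0.0268,0.02,0],
    [0.04,0.0268,0.02,0],
    [0.04,0.0268,0.02,0],
    [0.043,0.0268,0.02,0],
    [0,0,0.02,0],
    [0,0,0,0],
    [0,0,0,0],
  ],
)

```text
time: 3.48
tcp_pos: [0.6423, 0.1549, 0.3054]
tool_rot: [0.725, 0.689, 0.0, 0.0]
wrist_force: [-0.3, -0.8, 0.5]
gripper_width: 0.0854
grasp_force: 0.0
```

Run:
```python
from h import *
delta(.643,.155,.05)
f=grab("side"); cv2.imwrite("pics/s1.png",cv2.resize(f["color"][60:300,230:550,::-1],None,fx=2.4,fy=2.4))
```

```text
tool shift mm [1.000e-01 7.000e-01 1.004e+02] heading y -2.94 tilt 0.03 t 3.475
```

View pics/s1.png

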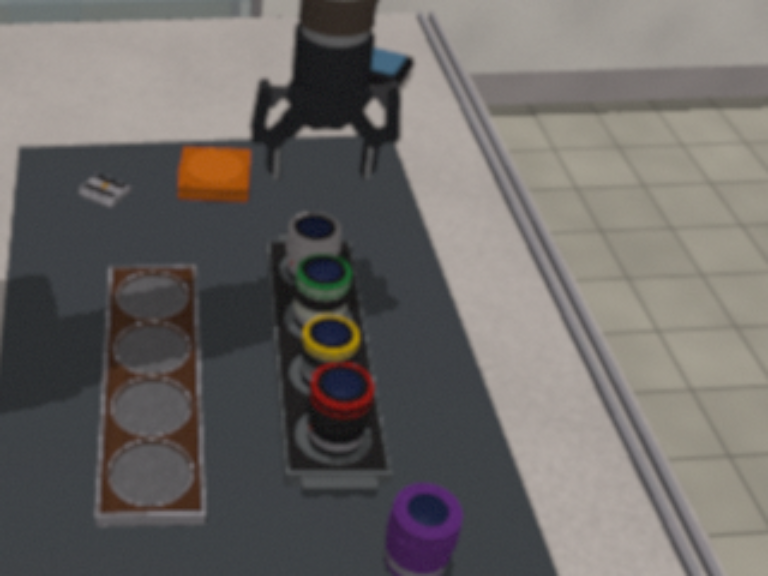

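The open fingers, tips at (272,165) and (370,165), straddle the silver lens at (315,225). I'll descend and grip.

Call:
apply_moves(
  plan=[
    [0,0.0007,0.03,0],
    [0,0,0.03,0],
    [0,0,0.02,0],
    [0,0,0.015,0],
    [0,0,0.006,0],
    [0,0,0,0],
    [0,0,0,0],
  ],
)

```text
time: 4.4
tcp_pos: [0.6434, 0.1553, 0.2049]
tool_rot: [0.724, 0.689, 0.001, 0.0]
wrist_force: [-0.4, -0.5, 0.6]
gripper_width: 0.0854
grasp_force: 0.0
```

Call:
apply_moves(
  plan=[
    [0,0,0,0],
    [0,0,0,0],
    [0,0,0,0],
    [0,0,0,0],
    [0,0,0,0],
    [0,0,0,0],
  ],
  grip=1,
  grip_force=50,
)

```text
time: 5.15
tcp_pos: [0.6433, 0.1554, 0.2045]
tool_rot: [0.724, 0.689, 0.001, 0.0]
wrist_force: [-0.3, -0.1, 6.2]
gripper_width: 0.0559
grasp_force: 53.6
```

Call:
apply_moves(
  plan=[
    [0,0,-0.008,0],
    [0,0,-0.02,0],
    [0,0,-0.025,0],
    [0,0,-0.017,0],
    [0,0,0,0],
    [0,0,0,0],
  ],
)

```text
time: 5.9
tcp_pos: [0.6425, 0.1552, 0.2726]
tool_rot: [0.724, 0.689, -0.001, -0.0]
wrist_force: [-0.3, -0.1, -1.8]
gripper_width: 0.0561
grasp_force: 53.4
```

Call:
apply_moves(
  plan=[
    [-0.002,-0.009,0,0],
    [-0.004,-0.018,0,0],
    [-0.006,-0.025,0,0],
    [-0.006,-0.025,0,0],
    [-0.006,-0.025,0,0],
    [-0.006,-0.025,0,0],
    [-0.006,-0.025,0,0],
    [-0.004,-0.016,0,0],
    [-0.001,-0.009,0,0],
    [0,0,0,0],
    [0,0,0,0],
  ],
)

```text
time: 7.28
tcp_pos: [0.4647, 0.1232, 0.2738]
tool_rot: [0.724, 0.689, 0.0, 0.0]
wrist_force: [0.3, -0.3, -2.0]
gripper_width: 0.0558
grasp_force: 53.6
```

Run:
```python
from h import *
delta(.4645,.1235,.05)
f=grab("side"); cv2.imwrite("pics/s2.png",cv2.resize(f["color"][60:300,230:550,::-1],None,fx=2.4,fy=2.4))
print(read_state()["gripper_width"],read_state()["wrist_force"])
```

```text
tool shift mm [ 0.2 -0.3 68.8] heading y -2.84 tilt 0.05 t 7.275
0.05597622669408513 [ 0.09939786  1.00031859 -1.87331184]
```

View pics/s2.png

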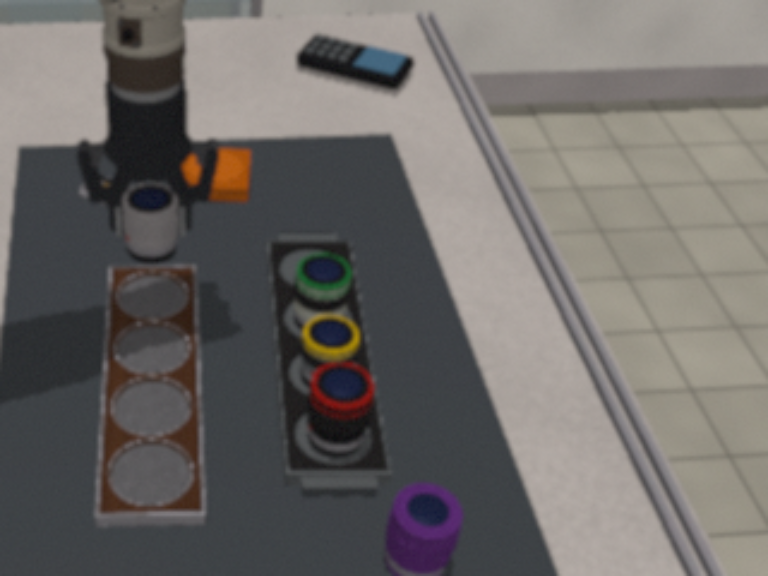

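The silver lens is held upright above well 1, with its cap at (150,250) and the well at (152,297). I'll lower it.

Call:
apply_moves(
  plan=[
    [0,0,0.01,0],
    [0,0,0.02,0],
    [0,0,0.02,0],
    [0,0,0.01,0],
    [0,0,0.005,0],
    [0,0,0.002,0],
    [0,0,0,0],
    [0,0,0,0],
  ],
)

```text
time: 8.32
tcp_pos: [0.4644, 0.1232, 0.2073]
tool_rot: [0.724, 0.689, 0.001, 0.0]
wrist_force: [-0.0, 0.0, -1.6]
gripper_width: 0.0563
grasp_force: 53.5
```

Call:
apply_moves(
  plan=[
    [0,0,0.001,0],
    [0,0,0.001,0],
    [0,0,0,0],
    [0,0,0,0],
  ],
)

```text
time: 8.82
tcp_pos: [0.4641, 0.1231, 0.2047]
tool_rot: [0.724, 0.689, 0.0, -0.0]
wrist_force: [-0.1, 0.5, -1.8]
gripper_width: 0.0558
grasp_force: 53.5
```

Not in contact yet, so I'll lower a little more.

Call:
apply_moves(
  plan=[
    [0,0,0.001,0],
    [0,0,0,0],
    [0,0,0,0],
  ],
)

```text
time: 9.2
tcp_pos: [0.4641, 0.1231, 0.2045]
tool_rot: [0.724, 0.689, 0.0, 0.0]
wrist_force: [-2.5, -0.5, 4.3]
gripper_width: 0.056
grasp_force: 54.2
```

Call:
apply_moves(
  plan=[
    [0,0,0.0007,0],
    [0,0,0,0],
    [0,0,0,0],
  ],
)

```text
time: 9.57
tcp_pos: [0.464, 0.1231, 0.2045]
tool_rot: [0.724, 0.689, 0.0, 0.0]
wrist_force: [-4.5, -1.4, 10.7]
gripper_width: 0.056
grasp_force: 54.4
```

Call:
apply_moves(
  plan=[
    [0,0,-0.0005,0],
    [0,0,0,0],
    [0,0,0,0],
    [0,0,0,0],
    [0,0,0,0],
    [0,0,0,0],
  ],
  grip=0,
)

```text
time: 10.32
tcp_pos: [0.4641, 0.1231, 0.2034]
tool_rot: [0.724, 0.689, -0.0, -0.0]
wrist_force: [-0.1, 0.3, 0.2]
gripper_width: 0.0855
grasp_force: 0.0
```

Call:
apply_moves(
  plan=[
    [0,0,-0.01,0],
    [0,0,-0.025,0],
    [0,0,-0.035,0],
    [0,0,-0.02,0],
    [0,0,0,0],
    [0,0,0,0],
  ],
)

```text
time: 11.08
tcp_pos: [0.4638, 0.123, 0.293]
tool_rot: [0.724, 0.689, -0.0, -0.0]
wrist_force: [1.1, 0.1, -0.4]
gripper_width: 0.0853
grasp_force: 0.0
```

Run:
```python
from h import *
delta(.640,.075,.144)
f=grab("side"); cv2.imwrite("pics/s3.png",cv2.resize(f["color"][60:300,230:550,::-1],None,fx=2.4,fy=2.4))
```

```text
tool shift mm [-39.2 178.4  -6.1] heading y -2.84 tilt 0.05 t 11.075
```

View pics/s3.png

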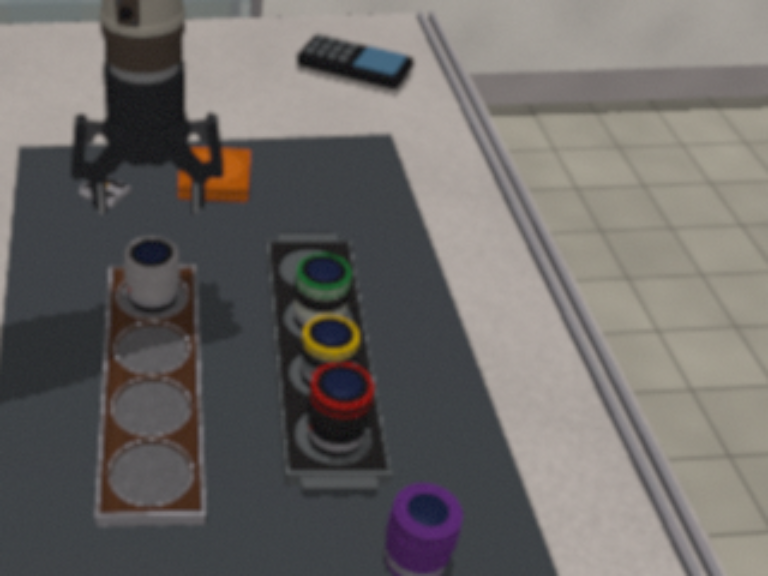

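Silver stands upright and central in well 1 (150,285), clear of the gripper. Next is green.

Call:
apply_moves(
  plan=[
    [-0.003,0.013,0,0],
    [-0.006,0.03,0,0],
    [-0.007,0.03,0,0],
    [-0.007,0.03,0,0],
    [-0.007,0.03,0,0],
    [-0.006,0.03,0,0],
    [-0.003,0.0155,0,0],
    [0,0,0,0],
    [0,0,0,0],
  ],
)

```text
time: 12.25
tcp_pos: [0.6401, 0.0752, 0.2925]
tool_rot: [0.724, 0.689, -0.001, -0.001]
wrist_force: [-0.3, 0.1, -0.2]
gripper_width: 0.0854
grasp_force: 0.0
```

Call:
apply_moves(
  plan=[
    [0,0,0.02,0],
    [0,0,0.03,0],
    [0,0,0.02,0],
    [0,0,0.012,0],
    [0,0,0.004,0],
    [0,0,0,0],
    [0,0,0,0],
  ],
)

```text
time: 13.12
tcp_pos: [0.6409, 0.0754, 0.2086]
tool_rot: [0.724, 0.689, 0.001, 0.001]
wrist_force: [1.0, 0.1, -0.9]
gripper_width: 0.0857
grasp_force: 0.0
```

Call:
apply_moves(
  plan=[
    [0,0,0,0],
    [0,0,0,0],
    [0,0,0,0],
    [0,0,0,0],
    [0,0,0,0],
    [0,0,0,0],
  ],
  grip=1,
)

```text
time: 13.88
tcp_pos: [0.6407, 0.0753, 0.2083]
tool_rot: [0.724, 0.689, 0.0, 0.0]
wrist_force: [-1.2, -0.4, 5.0]
gripper_width: 0.056
grasp_force: 53.7
```

Call:
apply_moves(
  plan=[
    [0,0,-0.008,0],
    [0,0,-0.02,0],
    [0,0,-0.025,0],
    [0,0,-0.017,0],
    [0,0,0,0],
    [0,0,0,0],
  ],
)

```text
time: 14.62
tcp_pos: [0.6401, 0.0752, 0.2764]
tool_rot: [0.724, 0.689, -0.001, -0.001]
wrist_force: [-0.0, 0.3, -2.8]
gripper_width: 0.0557
grasp_force: 53.8
```

Run:
```python
from h import *
delta(.4605,.0415,.052)
f=grab("side"); cv2.imwrite("pics/s4.png",cv2.resize(f["color"][60:300,230:550,::-1],None,fx=2.4,fy=2.4))
```

```text
tool shift mm [ -42.6 -177.5   69.7] heading y -2.84 tilt 0.11 t 14.625
```

View pics/s4.png

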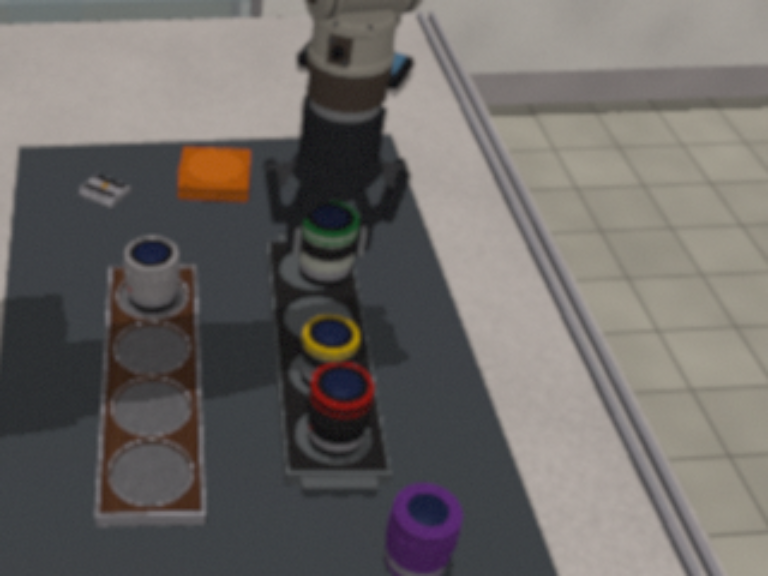

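The green lens hangs upright in the grip at (330,245), and the others are undisturbed. I'll carry it to well 2.

Call:
apply_moves(
  plan=[
    [-0.002,-0.009,0,0],
    [-0.004,-0.018,0,0],
    [-0.006,-0.025,0,0],
    [-0.006,-0.025,0,0],
    [-0.006,-0.025,0,0],
    [-0.006,-0.025,0,0],
    [-0.006,-0.025,0,0],
    [-0.004,-0.016,0,0],
    [-0.0026,-0.0095,0,0],
    [0,0,0,0],
    [0,0,0,0],
  ],
)

```text
time: 16.05
tcp_pos: [0.4617, 0.0416, 0.2777]
tool_rot: [0.724, 0.689, 0.0, 0.0]
wrist_force: [-0.2, 0.2, -3.1]
gripper_width: 0.056
grasp_force: 54.0
```

Call:
apply_moves(
  plan=[
    [0,0,0.01,0],
    [0,0,0.02,0],
    [0,0,0.02,0],
    [0,0,0.01,0],
    [0,0,0.005,0],
    [0,0,0.003,0],
    [0,0,0,0],
    [0,0,0,0],
  ],
)

```text
time: 17.05
tcp_pos: [0.4614, 0.0416, 0.21]
tool_rot: [0.724, 0.689, 0.0, 0.0]
wrist_force: [1.0, 0.3, -3.0]
gripper_width: 0.0562
grasp_force: 54.0
```

Call:
apply_moves(
  plan=[
    [0,0,0.001,0],
    [0,0,0,0],
    [0,0,0,0],
  ],
)

```text
time: 17.42
tcp_pos: [0.4611, 0.0415, 0.2086]
tool_rot: [0.724, 0.689, 0.0, 0.0]
wrist_force: [1.2, -0.1, -2.8]
gripper_width: 0.0559
grasp_force: 54.0
```

Call:
apply_moves(
  plan=[
    [0,0,0.001,0],
    [0,0,0,0],
    [0,0,0,0],
  ],
)

```text
time: 17.8
tcp_pos: [0.4611, 0.0416, 0.2082]
tool_rot: [0.724, 0.689, 0.0, 0.0]
wrist_force: [-2.2, -0.0, 5.9]
gripper_width: 0.0558
grasp_force: 54.7
```

Call:
apply_moves(
  plan=[
    [0,0,0.0005,0],
    [0,0,0,0],
    [0,0,0,0],
  ],
)

```text
time: 18.18
tcp_pos: [0.4611, 0.0415, 0.2082]
tool_rot: [0.724, 0.689, 0.0, 0.0]
wrist_force: [-3.8, -0.6, 9.2]
gripper_width: 0.0563
grasp_force: 55.1
```

The wrist force shows contact, so I'll release.

Call:
apply_moves(
  plan=[
    [0,0,-0.0005,0],
    [0,0,0,0],
    [0,0,0,0],
    [0,0,0,0],
    [0,0,0,0],
    [0,0,0,0],
  ],
  grip=0,
)

```text
time: 18.92
tcp_pos: [0.4611, 0.0416, 0.2075]
tool_rot: [0.724, 0.689, -0.0, -0.0]
wrist_force: [-0.4, 0.9, -0.0]
gripper_width: 0.0856
grasp_force: 0.0
```

Call:
apply_moves(
  plan=[
    [0,0,-0.01,0],
    [0,0,-0.025,0],
    [0,0,-0.035,0],
    [0,0,-0.02,0],
    [0,0,0,0],
    [0,0,0,0],
  ],
)

```text
time: 19.68
tcp_pos: [0.4607, 0.0415, 0.297]
tool_rot: [0.724, 0.689, -0.0, -0.0]
wrist_force: [0.4, -0.5, -0.6]
gripper_width: 0.0856
grasp_force: 0.0
```

Run:
```python
from h import *
delta(.6335,-.007,.048)
f=grab("side"); cv2.imwrite("pics/s5.png",cv2.resize(f["color"][60:300,230:550,::-1],None,fx=2.4,fy=2.4))
```

```text
tool shift mm [-39.9 175.   93.9] heading y -2.84 tilt 0.04 t 19.675
```

View pics/s5.png

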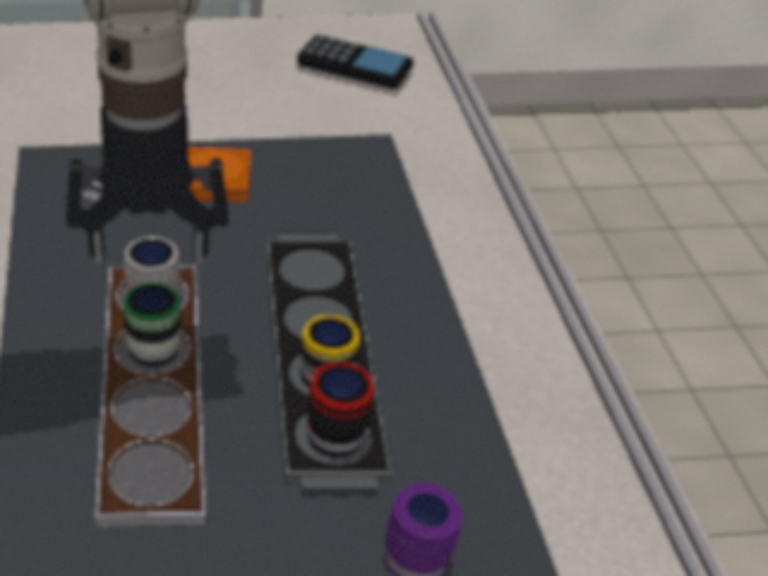

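Green is upright in well 2 (152,335) and silver stands unmoved in well 1. Next is yellow.

Call:
apply_moves(
  plan=[
    [-0.003,0.012,0,0],
    [-0.006,0.03,0,0],
    [-0.007,0.03,0,0],
    [-0.007,0.03,0,0],
    [-0.007,0.03,0,0],
    [-0.006,0.028,0,0],
    [-0.004,0.015,0,0],
    [0,0,0,0],
    [0,0,0,0],
  ],
)

```text
time: 20.85
tcp_pos: [0.6335, -0.0071, 0.2965]
tool_rot: [0.724, 0.689, -0.001, -0.001]
wrist_force: [-0.4, 0.1, 0.3]
gripper_width: 0.0849
grasp_force: 0.0
```

Call:
apply_moves(
  plan=[
    [0,0,0.02,0],
    [0,0,0.03,0],
    [0,0,0.025,0],
    [0,0,0.014,0],
    [0,0,0.005,0],
    [0,0,0,0],
    [0,0,0,0],
  ],
)

```text
time: 21.72
tcp_pos: [0.6344, -0.0071, 0.2047]
tool_rot: [0.724, 0.689, 0.001, 0.001]
wrist_force: [-0.8, 1.1, 0.5]
gripper_width: 0.0853
grasp_force: 0.0
```

Call:
apply_moves(
  plan=[
    [0,0,0,0],
    [0,0,0,0],
    [0,0,0,0],
    [0,0,0,0],
    [0,0,0,0],
    [0,0,0,0],
  ],
  grip=1,
)

```text
time: 22.48
tcp_pos: [0.6342, -0.0071, 0.2043]
tool_rot: [0.724, 0.689, 0.001, 0.0]
wrist_force: [-0.7, 0.6, 5.2]
gripper_width: 0.0541
grasp_force: 53.3
```

Call:
apply_moves(
  plan=[
    [0,0,-0.008,0],
    [0,0,-0.02,0],
    [0,0,-0.025,0],
    [0,0,-0.02,0],
    [0,0,0,0],
    [0,0,0,0],
  ],
)

```text
time: 23.22
tcp_pos: [0.6334, -0.0071, 0.2751]
tool_rot: [0.724, 0.689, -0.001, -0.001]
wrist_force: [0.7, 0.5, -2.9]
gripper_width: 0.0541
grasp_force: 53.1
```

Run:
```python
from h import *
delta(.4565,-.0405,.048)
f=grab("side"); cv2.imwrite("pics/s6.png",cv2.resize(f["color"][60:300,230:550,::-1],None,fx=2.4,fy=2.4))
```

```text
tool shift mm [ -42.1 -174.8   72.6] heading y -2.84 tilt 0.13 t 23.225
```

View pics/s6.png

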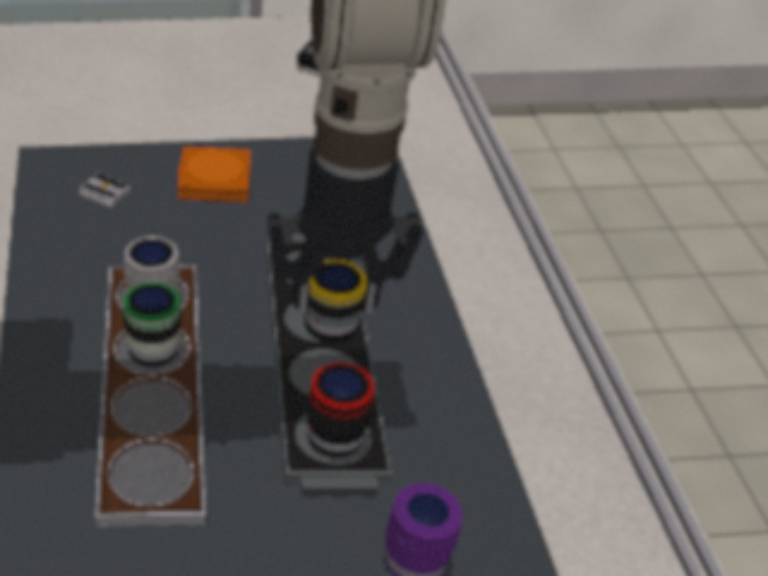

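Yellow is held upright at (335,300). I'll carry it to well 3, at (152,407).

Call:
apply_moves(
  plan=[
    [-0.002,-0.009,0,0],
    [-0.004,-0.018,0,0],
    [-0.006,-0.025,0,0],
    [-0.006,-0.025,0,0],
    [-0.006,-0.025,0,0],
    [-0.006,-0.025,0,0],
    [-0.006,-0.024,0,0],
    [-0.004,-0.015,0,0],
    [-0.002,-0.0095,0,0],
    [0,0,0,0],
    [0,0,0,0],
  ],
)

```text
time: 24.65
tcp_pos: [0.457, -0.0403, 0.2766]
tool_rot: [0.724, 0.689, 0.0, 0.0]
wrist_force: [0.9, 0.8, -1.9]
gripper_width: 0.0538
grasp_force: 53.3
```

Call:
apply_moves(
  plan=[
    [0,0,0.01,0],
    [0,0,0.02,0],
    [0,0,0.02,0],
    [0,0,0.012,0],
    [0,0,0.006,0],
    [0,0,0.003,0],
    [0,0,0,0],
    [0,0,0,0],
  ],
)

```text
time: 25.65
tcp_pos: [0.4568, -0.0404, 0.206]
tool_rot: [0.724, 0.689, 0.0, 0.0]
wrist_force: [0.7, -0.7, -2.9]
gripper_width: 0.054
grasp_force: 53.2
```

Call:
apply_moves(
  plan=[
    [0,0,0.001,0],
    [0,0,0,0],
    [0,0,0,0],
  ],
)

```text
time: 26.02
tcp_pos: [0.4566, -0.0403, 0.2046]
tool_rot: [0.724, 0.689, 0.0, 0.0]
wrist_force: [0.8, 0.8, -1.5]
gripper_width: 0.0544
grasp_force: 53.2
```

Call:
apply_moves(
  plan=[
    [0,0,0.001,0],
    [0,0,0,0],
    [0,0,0,0],
  ],
)

```text
time: 26.4
tcp_pos: [0.4565, -0.0403, 0.2043]
tool_rot: [0.724, 0.689, 0.0, 0.0]
wrist_force: [-2.7, -0.1, 5.3]
gripper_width: 0.0537
grasp_force: 53.9
```

Call:
apply_moves(
  plan=[
    [0,0,0.0005,0],
    [0,0,0,0],
    [0,0,0,0],
  ],
)

```text
time: 26.78
tcp_pos: [0.4565, -0.0403, 0.2043]
tool_rot: [0.724, 0.689, 0.0, 0.0]
wrist_force: [-3.3, 1.1, 9.9]
gripper_width: 0.0542
grasp_force: 53.9
```

Call:
apply_moves(
  plan=[
    [0,0,-0.0005,0],
    [0,0,0,0],
    [0,0,0,0],
    [0,0,0,0],
    [0,0,0,0],
    [0,0,0,0],
  ],
  grip=0,
)

```text
time: 27.52
tcp_pos: [0.4565, -0.0403, 0.2034]
tool_rot: [0.724, 0.689, -0.0, -0.0]
wrist_force: [-0.6, 1.2, -0.1]
gripper_width: 0.0856
grasp_force: 0.0
```

Call:
apply_moves(
  plan=[
    [0,0,-0.01,0],
    [0,0,-0.025,0],
    [0,0,-0.035,0],
    [0,0,-0.023,0],
    [0,0,0,0],
    [0,0,0,0],
  ],
)

```text
time: 28.28
tcp_pos: [0.4562, -0.0403, 0.2961]
tool_rot: [0.724, 0.689, -0.0, -0.0]
wrist_force: [0.2, 1.2, -0.0]
gripper_width: 0.0854
grasp_force: 0.0
```

Run:
```python
from h import *
delta(.629,-.089,.053)
f=grab("side"); cv2.imwrite("pics/s7.png",cv2.resize(f["color"][60:300,230:550,::-1],None,fx=2.4,fy=2.4))
```

```text
tool shift mm [-40.1 175.1  88. ] heading y -2.84 tilt 0.03 t 28.275
```

View pics/s7.png

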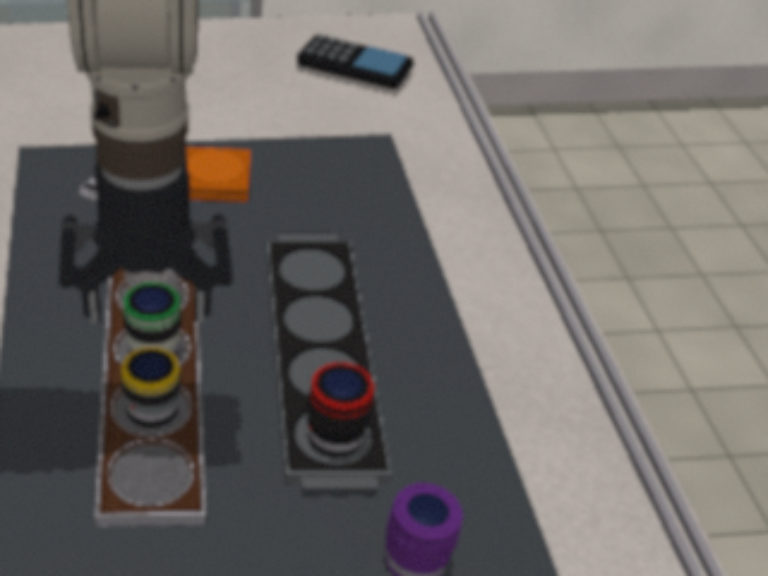

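Yellow is upright in well 3 (150,390). Last is red at (340,400) in the tray, which is not the purple lens at (425,525).

Call:
apply_moves(
  plan=[
    [-0.003,0.012,0,0],
    [-0.006,0.03,0,0],
    [-0.007,0.03,0,0],
    [-0.007,0.03,0,0],
    [-0.007,0.03,0,0],
    [-0.006,0.028,0,0],
    [-0.004,0.015,0,0],
    [0,0,0,0],
    [0,0,0,0],
  ],
)

```text
time: 29.45
tcp_pos: [0.629, -0.0889, 0.2955]
tool_rot: [0.724, 0.689, -0.001, -0.001]
wrist_force: [-0.1, -0.3, -0.5]
gripper_width: 0.0852
grasp_force: 0.0
```

Call:
apply_moves(
  plan=[
    [0,0,0.02,0],
    [0,0,0.03,0],
    [0,0,0.02,0],
    [0,0,0.013,0],
    [0,0,0.005,0],
    [0,0,0,0],
    [0,0,0,0],
  ],
)

```text
time: 30.32
tcp_pos: [0.6297, -0.089, 0.2096]
tool_rot: [0.724, 0.689, 0.001, 0.001]
wrist_force: [0.1, -1.0, 0.5]
gripper_width: 0.0852
grasp_force: 0.0
```

Call:
apply_moves(
  plan=[
    [0,0,0,0],
    [0,0,0,0],
    [0,0,0,0],
    [0,0,0,0],
    [0,0,0,0],
    [0,0,0,0],
  ],
  grip=1,
)

```text
time: 31.08
tcp_pos: [0.6297, -0.089, 0.2094]
tool_rot: [0.724, 0.689, 0.001, 0.001]
wrist_force: [-0.2, -0.2, 5.0]
gripper_width: 0.0571
grasp_force: 53.8
```

Call:
apply_moves(
  plan=[
    [0,0,-0.008,0],
    [0,0,-0.02,0],
    [0,0,-0.025,0],
    [0,0,-0.017,0],
    [0,0,0,0],
    [0,0,0,0],
  ],
)

```text
time: 31.82
tcp_pos: [0.6289, -0.0889, 0.2774]
tool_rot: [0.724, 0.689, -0.001, -0.001]
wrist_force: [-0.8, -0.2, -3.9]
gripper_width: 0.0571
grasp_force: 53.8
```

Run:
```python
from h import *
delta(.4525,-.1223,.053)
f=grab("side"); cv2.imwrite("pics/s8.png",cv2.resize(f["color"][60:300,230:550,::-1],None,fx=2.4,fy=2.4))
```

```text
tool shift mm [ -42.1 -174.4   69.7] heading y -2.84 tilt 0.11 t 31.825
```

View pics/s8.png

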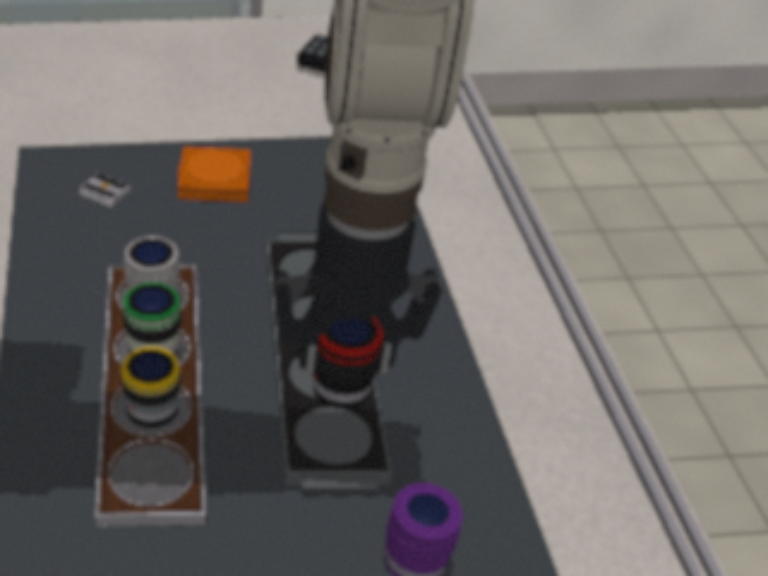

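Red is held upright at (347,360), and three lenses stand in the rack. I'll carry it to well 4, at (152,473).

Call:
apply_moves(
  plan=[
    [-0.002,-0.009,0,0],
    [-0.004,-0.018,0,0],
    [-0.006,-0.025,0,0],
    [-0.006,-0.025,0,0],
    [-0.006,-0.025,0,0],
    [-0.006,-0.025,0,0],
    [-0.006,-0.024,0,0],
    [-0.004,-0.015,0,0],
    [-0.002,-0.009,0,0],
    [0,0,0,0],
    [0,0,0,0],
  ],
)

```text
time: 33.25
tcp_pos: [0.4532, -0.1222, 0.2787]
tool_rot: [0.724, 0.689, 0.0, 0.0]
wrist_force: [0.2, 0.3, -1.7]
gripper_width: 0.0568
grasp_force: 54.1
```

Call:
apply_moves(
  plan=[
    [0,0,0.01,0],
    [0,0,0.02,0],
    [0,0,0.02,0],
    [0,0,0.01,0],
    [0,0,0.005,0],
    [0,0,0.003,0],
    [0,0,0,0],
    [0,0,0,0],
  ],
)

```text
time: 34.25
tcp_pos: [0.4527, -0.1223, 0.211]
tool_rot: [0.724, 0.689, 0.0, 0.0]
wrist_force: [-0.3, -0.6, -3.5]
gripper_width: 0.0568
grasp_force: 54.0
```

Call:
apply_moves(
  plan=[
    [0,0,0.001,0],
    [0,0,0,0],
    [0,0,0,0],
  ],
)

```text
time: 34.62
tcp_pos: [0.4524, -0.1222, 0.2096]
tool_rot: [0.724, 0.689, 0.0, 0.0]
wrist_force: [0.3, -0.1, -1.8]
gripper_width: 0.0572
grasp_force: 54.0
```

Call:
apply_moves(
  plan=[
    [0,0,0.001,0],
    [0,0,0,0],
    [0,0,0,0],
  ],
)

```text
time: 35.0
tcp_pos: [0.4525, -0.1222, 0.2093]
tool_rot: [0.724, 0.689, 0.0, 0.0]
wrist_force: [-2.1, 0.3, 5.8]
gripper_width: 0.0572
grasp_force: 54.7
```

Call:
apply_moves(
  plan=[
    [0,0,0.0005,0],
    [0,0,0,0],
    [0,0,0,0],
  ],
)

```text
time: 35.38
tcp_pos: [0.4524, -0.1222, 0.2093]
tool_rot: [0.724, 0.689, 0.0, 0.0]
wrist_force: [-3.5, 1.4, 10.9]
gripper_width: 0.0569
grasp_force: 55.0
```

Call:
apply_moves(
  plan=[
    [0,0,-0.0005,0],
    [0,0,0,0],
    [0,0,0,0],
    [0,0,0,0],
    [0,0,0,0],
    [0,0,0,0],
  ],
  grip=0,
)

```text
time: 36.12
tcp_pos: [0.4524, -0.1222, 0.2084]
tool_rot: [0.724, 0.689, -0.0, -0.0]
wrist_force: [-0.4, 0.2, -0.2]
gripper_width: 0.0856
grasp_force: 0.0
```

Call:
apply_moves(
  plan=[
    [0,0,-0.01,0],
    [0,0,-0.025,0],
    [0,0,-0.04,0],
    [0,0,-0.04,0],
    [0,0,-0.03,0],
    [-0.03,-0.01,0,0],
    [-0.04,-0.02,0,0],
    [-0.04,-0.02,0,0],
    [-0.04,-0.02,0,0],
    [-0.04,-0.02,0,0],
    [-0.02,-0.01,0,0],
    [0,0,0,0],
  ],
)

```text
time: 37.62
tcp_pos: [0.3414, -0.3281, 0.3541]
tool_rot: [0.726, 0.688, 0.0, 0.0]
wrist_force: [0.7, 0.7, -0.1]
gripper_width: 0.0853
grasp_force: 0.0
```

Run:
```python
from h import *
f=grab("top"); g=grab("side")
a=cv2.resize(f["color"][90:290,140:500,::-1],(540,300)); b=cv2.resize(g["color"][80:400,200:500,::-1],(281,300))
cv2.imwrite("pics/end.png",np.hstack([a,b])[:,:800])
P=cloud(f)
for n,x,y,h in(("silver",.4641,.1231,64),("green",.4611,.0416,70),("yellow",.4565,-.0403,60),("red",.4525,-.1222,74)):
    m=(np.hypot(P[...,0]-x,P[...,1]-y)<.036)&(abs(P[...,2]-.012-h/1000)<.014); q=P[m]
    print(n,((q.max(0)+q.min(0))/2).round(4),np.percentile(q[:,2],90).round(4),"want",.012+h/1000)
print(read_state()["time"])
```

```text
silver [0.4642 0.1221 0.0736] 0.0805 want 0.076
green [0.462  0.0408 0.0804] 0.0868 want 0.082
yellow [ 0.4566 -0.0409  0.0699] 0.0768 want 0.072
red [ 0.4533 -0.1213  0.0834] 0.0912 want 0.086
37.725
```

View pics/end.png

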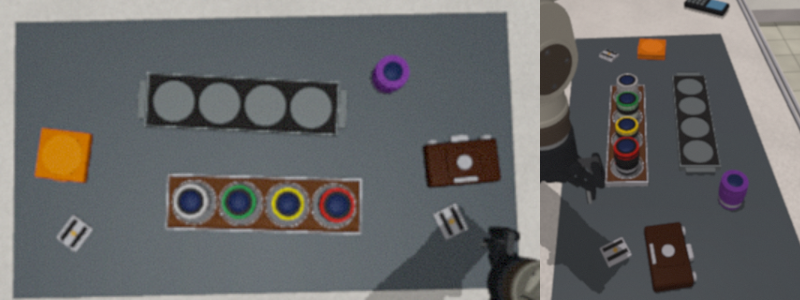

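All four lenses stand upright in their wells: silver (190,203), green (240,203), yellow (288,205) and red (337,205). Their centres and top heights match, the tray is empty and the bystanders are in place.

```bash
python3 -c "
from workcell import ticket
print(ticket.job_done())"
```

```text
the job is handed in; nothing more can be done
None
```

The job is handed in: the rack reads silver, green, yellow, red from left to right, each lens upright in its well, the bystanders and the purple lens left alone, at about 38 s of the 96 s allowed.

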